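Load the keyed frame into the gobo rotator

ROBOT

A 6-joint arm with a two-finger parallel gripper is mounted at the origin on the work surface. World frame = base frame: x ahead of the robot, y to its left, z up, the work surface at z = 0. Lengths are in m, angles in rad, forces in N, time in s.
With the tool pointing down it reaches from about 0.425 to 0.95 m from the base axis. Payload 3.5 kg.
Tool frame: the origin (TCP) lies on the centre line of the jaws, within the pads' length; the fingertips stand 14 mm ahead of it and the grasp point (between the pads) lies 5 mm behind it (ctrl.finger_overhang is the distance from the TCP to the fingertips, in m); z points along the fingers, y is the line along which they close (so a half turn about z gives the same grasp; the last joint's range is limited). The gripper opens to 85 mm and grips with 20 to 120 N. Pads are 22 mm wide; open, the fingers measure 114 mm over their backs; the gripper's body (76 mm by 85 mm) begins 54 mm behind the grasp point. The pads swing forward as they close: fully open they stand 13 mm farther back than shut.
Start: joints at [-1.314, 0.286, 1.577, -0, 1.279, -0.15], TCP at [0.267, -0.62, 0.245] pointing down, gripper open.
Joint ranges: [-2.77, 2.77], [-0.9, 2.22], [0.21, 2.48], [-1.53, 4.67], [0.24, 2.81], [-2.84, 2.84]. Speed limits (rad/s): [2.79, 2.79, 3.14, 3.14, 3.14, 3.14].

INTERFACE

Orientations are given as a unit quaternion [x, y, z, w].
In Python, from plant import ctrl gives the robot as it stands.
- The arm moves only by the tool send_rows, never from a script. Its argument "moves" is text: rows parted by semicolons, each of 7 numbers parted by spaces: the turn, a rotation vector about the tool's x, y, z in units of 360 degrees (1.0 is 360 degrees), then the shift along the tool's x, y, z in units of 20 cm (1.0 is 20 cm), then the gripper's target within -1 to 1 (fully open at 1, half-way at 0, shut at -1). A call has 1 to 12 rows; each row is the pose to reach, as a shift and turn from the pose commanded when the call began, along the tool's axes at that moment, turning the shorter way round; what a row does not reach only later rows make up. A row lasts 1/8 s, in which the tool goes at most 62.5 mm and 10.7 degrees, less where a joint would pass 70% of its speed; a pose out of reach is approached as far as the arm can. A call with a number of a shift or a turn outside -1 to 1 is refused whole. A call with a gripper value outside its range is refused whole. The fingers move at their own pace and stop on an object; "newtons" is the grip in N (left out, the last holds). Time passes only in rows, so rows that repeat a pose let the fingers close. It gives the time, the measured TCP pose, the force, the opening and the grip force at its end, in the units of the state.
- ctrl.get_state(): the state, without advancing time (a new reading comes with each control period).
- ctrl.read_camera(name): name is "scene" or "top" or "wrist"; returns a dict with "image" (400x640x3 uint8, red, green, blue), "fovy" (degrees; the focal length in pixels is half the picture's height over the tangent of half this angle, whatever the lens; pixels are square), "cx", "cy" (the principal point, pixels), "extrinsics" (4x4, takes a point from camera to world coordinates). Camera axes: x right, y up, looking along -z (the intrinsics and any distortion apply to the point x, -y, -z); pixel columns grow to the right and rows downward; lengths in m; the calibration is good to about 2 mm. The wrist camera is an equidistant fisheye: a pixel r from the principal point sees the ray r / f radians off the axis. A picture is of the moment at which its call begins. There is no depth.
- ctrl.sign_off(): hands the job in; it is judged then, once.
The state is a dict: "time": time; "qpos": joint angles; "dq": joint speeds; "joint_efforts": joint torques, N m; "eef_pos": TCP position; "tcp_rot": TCP orientation; "contact_force": force on the tool from outside, world axes, zero at the start; "wrist_torque": the same for the moment, N m; "opening": opening from 0.0 (shut) to 1.0 (fully open); "finger_force": force on a finger pad.
Only numpy, scipy, OpenCV 4.12 (cv2) and the standard library are available. Lean on these libraries where they do the work, as an engineer would, in place of code of your own. Each camera call takes 0.05 s, during which the arm holds its last target. There are 200 camera calls.

TASK

Pick up the round brass frame that has the notch in its rim and set it into the round seat on top of the rusty gobo rotator, turned so that its notch fits over the seat's lug and it lies flat and fully home; lower it in, never let it drop. Then swing the black-knobbed keeper clockwise (seen from above) all the way to its stop, so that its arm covers the frame's rim, and let go. Leave everything else on the bench where it is.

Things in the scene. Friction and masses are not known exactly. Their poses are not given: they have to be found in the camera images.
- notched_frame: Brass frame to load: flat ring, 100 mm outer diameter, rim 8 mm thick and 14 mm wide, with an amber glass disc fixed in it (glass top 6 mm up). A notch is cut through the rim at its +x. A bridge handle crosses it along its y (see point bridge). 0.26 to 0.48 kg. Lies flat on the bench. Origin: centre of its underside; z up.
- bridge (a point): Middle of the notched frame's bridge handle, 40 mm above the underside: a straight bar 12 mm wide (along x), 16 mm high (top 48 mm up), 94 mm long (along y) on two posts at the rim, free underneath for 76 mm. Take it from above across its middle, fingers closing along the frame's x. Axes as the frame's.
- notch (a point): Middle of the notch, 45 mm from the frame's centre along its +x, at underside height. The notch is straight-sided, 22 mm wide, cut right through the 14 mm rim. Axes as the frame's.
- housing: Rusty gobo rotator housing, fixed to the bench: a box 180 x 180 mm, 50 mm high, with the round seat in the middle of its top; a motor can (44 mm diameter) and connector box stick out of its +x side by up to 50 mm. Origin: centre of its underside; x and y along its sides.
- seat (a point): Centre of the round seat, on the flat top of the housing (50 mm above the bench) where the frame's underside must come to rest. A lip 10 mm high, 106 mm inner and 116 mm outer diameter, surrounds the seat. Axes as the housing's: the frame is home when its x points along this x.
- lug (a point): The seat's key: a steel lug 16 mm wide, 10 mm high, reaching 12 mm inward from the lip at the housing's +x. The notch (3 mm spare each side) must drop over it; a frame turned otherwise rides up on it. This point lies on the seat's surface, 45 mm from its centre along the housing's +x. Axes as the housing's.
- keeper (a joint): Keeper's angle, rad: 0 fully open, 1.25 closed at its stop, arm pointing at the seat's centre. Grows clockwise seen from above; starts 0 to 0.2; stays where left; about 1 N at the knob moves it. Its flat arm (16 mm wide, 6 mm thick, reaching 55 mm from the pivot) passes 3 mm above the rim of a fully seated frame and is blocked by one that is not home.
- keeper_pivot (a point): The keeper's upright pivot axis, near the housing's (-x, -y) corner: 60 mm to -x and 65 mm to -y from the seat's centre; the point lies at the keeper's upper face, 67 mm above the bench. Axes as the housing's.
- keeper_knob (a point): Middle of the upright round black rubber knob on the keeper's tail, 64 mm from the pivot axis, opposite the arm: 30 mm diameter, 38 mm high, top 105 mm and this point 91 mm above the bench. It overhangs the housing's -y side when open, its (-x, -y) corner when closed. Pinch it from above or push it sideways along its arc.
- keeper_tip (a point): On the keeper's arm, 50 mm from the pivot axis, on the side opposite to the knob.
- plain_frame: A second brass frame of the very same size and build as notched_frame (100 mm diameter, bridge bar along its y), but its rim is a full circle without notch. Not wanted; stays where it lies. Origin: centre of its underside.
- roundel: Loose dusty amber glass roundel, a disc of 90 mm diameter, 10 mm thick, lying flat on the bench. Bystander. Origin: centre of its underside.
- gobo_stack: Short stack of steel gobo discs, 66 mm diameter, 12 mm high in all. Bystander. Origin: centre of its underside.
- wrench: Steel wrench 180 mm long lying flat. Bystander. Its x axis runs from handle to head.
- tin: Upright steel tin, 76 mm diameter, 90 mm high. Bystander. Origin: centre of its underside.
- clamp: Dark steel C-shaped hook clamp, about 70 x 160 x 20 mm, lying flat. Bystander. Origin: middle of its underside.
- screwdriver: Screwdriver 200 mm long lying flat. Bystander. Its x axis runs from handle to tip.
Not all that is in view belongs to the job. What is shaped like the notched_frame but blue or turquoise is not meant.

How it is judged:
On the way, in this order (a step that is already met when the one before it is completed fails the run):
1. the notched frame lies fully home in the seat, its notch over the lug, with the keeper still open (horizontal distance between notched_frame and seat below 0.006 m and horizontal distance between notch and lug below 0.009 m and z of notched_frame in the frame of seat below 0.003 m and angle between notched_frame's own z axis and vertical below 0.05 rad and value of joint keeper below 0.8 rad), for 0.2 s.
2. the keeper is swung over the seated frame (horizontal distance between notched_frame and seat below 0.006 m and horizontal distance between notch and lug below 0.009 m and z of notched_frame in the frame of seat below 0.003 m and angle between notched_frame's own z axis and vertical below 0.05 rad and value of joint keeper above 1.1 rad), for 0.2 s.
At the end, for the whole second after the job is handed in: The notched frame rests in the seat: centre within 6 mm of the seat's centre, notch point within 9 mm of the lug point, underside within 3 mm of the seat's surface, tilted less than 0.05 rad; the keeper is at 1.1 rad or more (stop at 1.25); all at rest (all of step 2 and linear speed of notched_frame below 0.02 m/s); the robot touches nothing.
It fails at once if the notched frame was dropped (falling faster than 0.5 m/s with no finger on it) (contact force between the fingers and notched_frame below 0.05 N and linear speed of notched_frame above 0.5 m/s).
It fails at once if another thing on the bench was moved by more than 30 mm (distance of any of plain_frame, roundel, gobo_stack, wrench, tin, clamp, screwdriver from where it was at the start of the episode above 0.03 m).
It also fails if it takes over 53 s, if anything falls off the work surface, if the arm or the gripper's body presses on something with over 40 N, if the wrist force passes 120 N, or if a joint passes its speed limit or range.

## Working session

There is one attempt and no reset: what is moved stays moved. The work goes in short steps, Python scripts to look and compute and a tool call to move; the robot and the scene stay as the last step left them, time stands still between calls to the robot, and variables do not carry over. Pictures are saved under pics/ and viewed, at most 13 in all, crops included, and the job is handed in when it is done.

Besides the shell and the picture viewer there is one more tool, called as name(argument=value, ...) on one line, values as JSON. send_rows: Moves the arm, as the interface text tells. Its arguments: {"type":"object","properties":{"moves":{"type":"string"},"newtons":{"type":"number"}},"required":["moves"]}

```bash
ls; mkdir -p pics
cat > h.py <<'E'
import numpy as np, cv2
from plant import ctrl
def grab(n,fn=None):
    c=ctrl.read_camera(n); 
    if fn: cv2.imwrite('pics/'+fn,c['image'][:,:,::-1])
    return c
def ray(c,u,v):
    f=c['image'].shape[0]/2/np.tan(np.radians(c['fovy'])/2)
    d=np.array([u-c['cx'],v-c['cy']],float)
    if c.get('fish'):
        r=np.hypot(*d);t=r/f;k=np.sin(t)/r if r>0 else 0
        p=np.array([d[0]*k,-d[1]*k,-np.cos(t)])
    else: p=np.array([d[0]/f,-d[1]/f,-1.])
    E=c['extrinsics'];return E[:3,3],E[:3,:3]@p
def onz(c,u,v,z):
    o,d=ray(c,u,v);return o+d*(z-o[2])/d[2]
def proj(c,P):
    E=c['extrinsics'];p=E[:3,:3].T@(np.asarray(P)-E[:3,3]);f=c['image'].shape[0]/2/np.tan(np.radians(c['fovy'])/2)
    x,y,z=p[0],-p[1],-p[2]
    if c.get('fish'):
        r=np.hypot(x,y);k=f*np.arctan2(r,z)/r if r else 0
        return np.array([c['cx']+x*k,c['cy']+y*k])
    return np.array([c['cx']+f*x/z,c['cy']+f*y/z])
def wrist(fn=None):
    c=grab('wrist',fn);c['fish']=True;return c
E
python3 - <<'E'
from h import *
for n in('top','scene'):
    c=grab(n,n+'1.png');print(n,c['fovy'],c['cx'],c['cy'],c['extrinsics'].round(3).tolist(),[k for k in c])
print(ctrl.get_state())
E
```

```text
pics
top 47.4923346899116 320.49499493184874 203.0575095481979 [[-0.013, 0.982, -0.19, 0.23], [-1.0, -0.013, 0.0, -0.045], [-0.002, 0.19, 0.982, 1.649], [0.0, 0.0, 0.0, 1.0]] ['image', 'fovy', 'cx', 'cy', 'extrinsics']
scene 45.32124224443668 318.19832257889635 195.87153621756133 [[-0.046, -0.541, 0.84, 1.63], [0.999, -0.04, 0.029, 0.006], [0.018, 0.84, 0.542, 0.795], [0.0, 0.0, 0.0, 1.0]] ['image', 'fovy', 'cx', 'cy', 'extrinsics']
{'time': 0.1, 'qpos': array([-1.31399711e+00,  2.87103151e-01,  1.57806333e+00, -2.75694138e-05,
        1.27859122e+00, -1.50012910e-01]), 'dq': array([-0.00095256, -0.00335143, -0.00369765, -0.00102761, -0.00105404,
       -0.00026773]), 'joint_efforts': array([ 6.28293546e-04, -4.07295942e+01, -2.93699080e+01, -1.34514812e-04,
        3.40077560e-03,  1.07541598e-05]), 'eef_pos': array([ 0.26695186, -0.61934176,  0.24405036]), 'tcp_rot': array([ 9.79382834e-01,  2.02010127e-01, -7.09491687e-05, -1.08027672e-03]), 'contact_force': array([ 0.53075199, -0.74828975,  0.76472524]), 'wrist_torque': array([ 0.0047782 , -0.01739118,  0.02277659]), 'finger_force': 0.0, 'opening': 1.00717508936086}
```

View pics/top1.png

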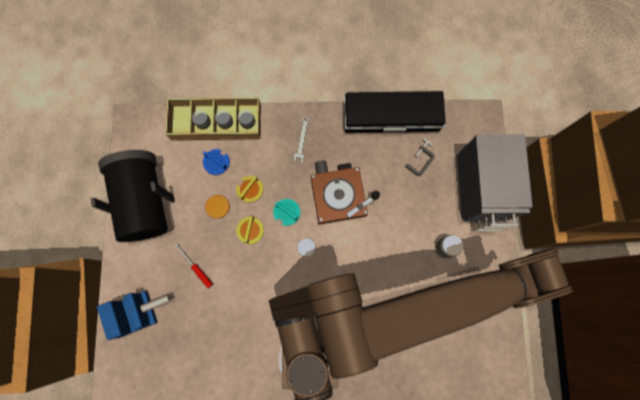

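View pics/scene1.png

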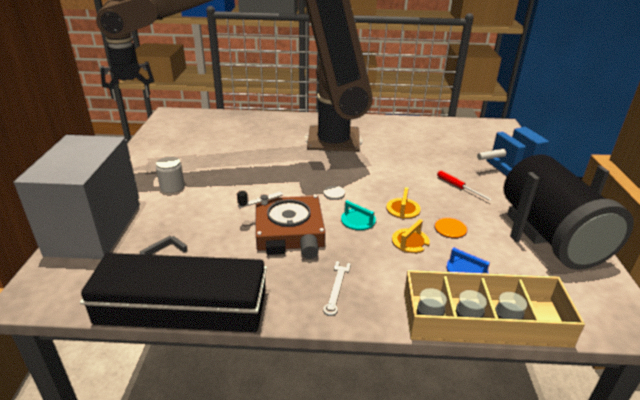

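Run:
```python
from h import *
a=cv2.imread('pics/top1.png');b=cv2.imread('pics/scene1.png')
m=np.hstack([cv2.resize(a[165:255,215:275],(400,600),interpolation=3),cv2.resize(a[150:225,305:385],None,fx=5,fy=5,interpolation=3)[:375,:400].copy().repeat(1,0) if 0 else cv2.copyMakeBorder(np.vstack([cv2.resize(a[150:225,305:385],(400,375),interpolation=3),cv2.resize(b[185:255,380:460],(400,350),interpolation=3)[:225]]),0,0,0,0,0)])
cv2.imwrite('pics/z1.png',m)
c=grab('top')
for n,u,v,z in [('A',250,189,.008),('B',250,230,.008),('H',339,195,.05),('roundel',217,207,.01),('teal',287,212,.008),('knob',376,195,.105)]: print(n,onz(c,u,v,z).round(3))
```

```text
A [0.604 0.215 0.008]
B [0.451 0.212 0.008]
H [ 0.568 -0.112  0.05 ]
roundel [0.537 0.334 0.01 ]
teal [0.516 0.078 0.008]
knob [ 0.555 -0.238  0.105]
```

View pics/z1.png

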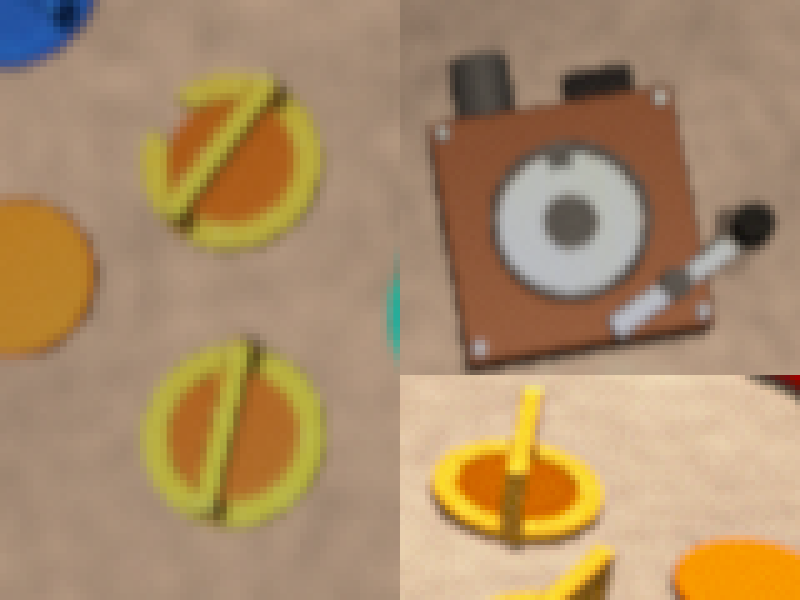

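```bash
cat >> h.py <<'E'
from scipy.spatial.transform import Rotation as R
def rel(P,psi,tilt0=True):
    """tool-down target at P with tool x at world yaw psi (deg) -> row numbers"""
    s=ctrl.get_state();A=R.from_quat(s['tcp_rot'])
    p=np.radians(psi);B=R.from_matrix(np.array([[np.cos(p),np.sin(p),0],[np.sin(p),-np.cos(p),0],[0,0,-1]]))
    print('t',round(s['time'],2),'turn',((A.inv()*B).as_rotvec()/2/np.pi).round(4),'shift',(A.inv().apply(np.array(P)-s['eef_pos'])/.2).round(4))
E
python3 -c "
from h import *
rel([.53,-.11,.27],98)"
```

```text
t 0.15 turn [-2.000e-04 -2.000e-04 -2.075e-01] shift [ 2.2156 -1.8193 -0.1249]
```

send_rows(moves="0 0 -0.03 0.3 -0.25 -0.05 1; 0 0 -0.05 0.6 -0.5 -0.1 1;0 0 -0.08 0.9 -0.75 -0.12 1;0 0 -0.1 1 -0.9 -0.12 1")

```text
time: 0.65
eef_pos: [0.3732, -0.3931, 0.2685]
tcp_rot: [0.868, 0.497, 0.0, 0.0]
contact_force: [0.5, 0.0, -0.4]
opening: 0.999
finger_force: 0.0
```

```bash
python3 -c "
from h import *
rel([.53,-.11,.27],98)"
```

```text
t 0.65 turn [ 1.000e-04 -0.000e+00 -1.068e-01] shift [ 1.6177 -0.0415 -0.0072]
```

send_rows(moves="0 0 -0.03 0.25 0 0 1; 0 0 -0.05 0.5 0 0 1;0 0 -0.08 0.75 0 0 1;0 0 -0.1 1 0 0 1")

```text
time: 1.15
eef_pos: [0.4751, -0.2213, 0.2682]
tcp_rot: [0.672, 0.741, 0.0, -0.0]
contact_force: [-0.2, -0.8, -0.8]
opening: 1.0
finger_force: 0.0
```

```bash
python3 -c "
from h import *
rel([.53,-.11,.27],98)"
```

```text
t 1.15 turn [-0.     -0.     -0.0068] shift [ 0.5275  0.3273 -0.0088]
```

send_rows(moves="0 0 -0.007 0.25 0.15 0 1; 0 0 -0.007 0.52 0.33 0 1;0 0 -0.007 0.52 0.33 0 1")

```text
time: 1.52
eef_pos: [0.5316, -0.1097, 0.2681]
tcp_rot: [0.655, 0.756, 0.0, -0.0]
contact_force: [-0.6, -0.7, 0.2]
opening: 0.999
finger_force: 0.0
```

```bash
python3 -c "
from h import *
s=ctrl.get_state();print(s['eef_pos'],abs(s['dq']).max())
c=wrist('w1.png');np.save('w1',c,allow_pickle=True);print(c['fovy'],c['cx'],c['cy'],c['extrinsics'].round(3).tolist())"
```

```text
[ 0.53162039 -0.10970248  0.268109  ] 0.035547849059171
65.70646984690485 317.8253467142598 201.32571796216288 [[0.99, -0.136, -0.042, 0.521], [0.142, 0.944, 0.298, -0.033], [-0.0, -0.301, 0.954, 0.397], [0.0, 0.0, 0.0, 1.0]]
```

View pics/w1.png

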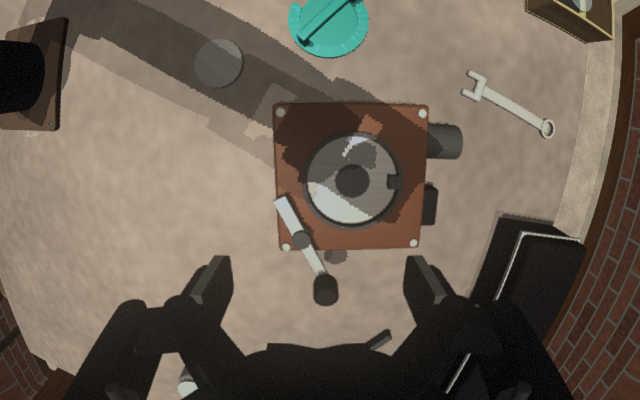

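Run:
```python
from h import *
c=np.load('w1.npy',allow_pickle=True).item();im=c['image'];g=im.astype(float)
P=[]
for u,v in[(280,113),(423,113),(413,243),(286,247)]:
    w=g[v-8:v+9,u-8:u+9];s=np.clip(w[...,2]-w[...,2].mean()-20,0,None)
    yy,xx=np.mgrid[v-8:v+9,u-8:u+9];p=((s*xx).sum()/s.sum(),(s*yy).sum()/s.sum());X=onz(c,*p,.052);P.append(X);print(np.round(p,1),X.round(4))
P=np.array(P);print('mean',P.mean(0),'sides',np.linalg.norm(P-np.roll(P,-1,0),axis=1))
for i,j in((0,1),(3,2)):d=P[j]-P[i];print('yaw',np.degrees(np.arctan2(d[1],d[0])))
for i,j in((3,0),(2,1)):d=P[j]-P[i];print('yaw',np.degrees(np.arctan2(-d[0],d[1])))
Cc=P.mean(0)
# lip outline: edge of rust mask round the seat, sampled radially, rust->nonrust
h=im[...,0].astype(int)-im[...,2]
u0,v0=proj(c,[Cc[0],Cc[1],.06]);pts=[]
for a in np.radians(np.arange(0,360,6)):
    for r in np.arange(70,40,-.25):
        u,v=u0+r*np.cos(a),v0+r*np.sin(a)
        rr=cv2.getRectSubPix(h.astype(np.float32),(1,1),(u,v))[0,0]
        if r==70: continue
        if rr<12 : pts.append((np.degrees(a),r)); break
ps=np.array([onz(c,u0+r*np.cos(np.radians(a)),v0+r*np.sin(np.radians(a)),.06)[:2] for a,r in pts if 35<r<62])
for _ in range(4):
    A=np.c_[2*ps,np.ones(len(ps))];s=np.linalg.lstsq(A,(ps**2).sum(1),rcond=None)[0];r=np.sqrt(s[2]+s[0]**2+s[1]**2)
    e=abs(np.linalg.norm(ps-s[:2],axis=1)-r);ps=ps[e<max(.002,np.median(e)*2)]
print('lip',s[:2],r,len(ps))
for u,v,z in [(391,181.5,.06),(387,182,.06)]:print('lug',onz(c,u,v,z).round(4))
for u,v,z in [(302,240,.067)]:print('pivot',onz(c,u,v,z).round(4))
print('knobtop',onz(c,324,283,.105))
cv2.imwrite('pics/z2.png',cv2.resize(im[90:310,250:470,::-1],(600,600),interpolation=2))
```

```text
[280.1 111.8] [ 0.4804 -0.0445  0.052 ]
[422.9 112.9] [ 0.6401 -0.0194  0.052 ]
[413.2 244.1] [ 0.6647 -0.1805  0.052 ]
[285.3 247.8] [ 0.505  -0.2069  0.052 ]
mean [ 0.57255189 -0.11283802  0.052     ] sides [0.16160867 0.16299484 0.1617875  0.16423157]
yaw 8.956413147455763
yaw 9.394071060440412
yaw 8.62148499695048
yaw 8.680147815539474
lip [ 0.57171082 -0.11029935] 0.05720696481320251 53
lug [ 0.6154 -0.1033  0.06  ]
lug [ 0.6108 -0.1046  0.06  ]
pivot [ 0.5241 -0.1862  0.067 ]
knobtop [ 0.5543177  -0.21760366  0.105     ]
```

View pics/z2.png

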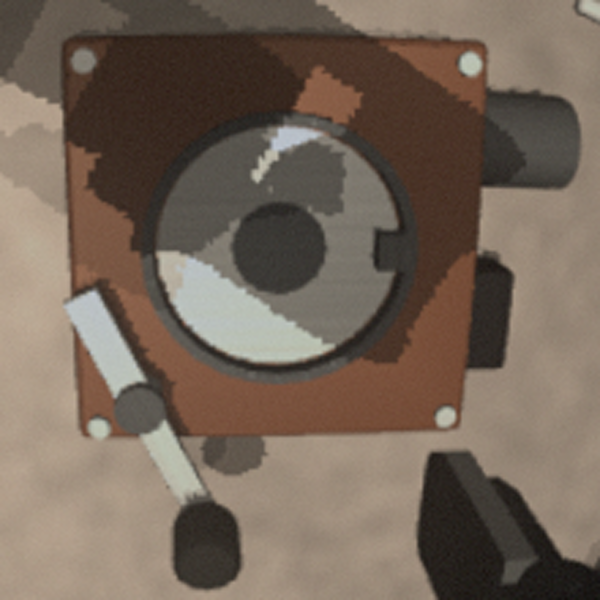

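```bash
python3 -c "
from h import *
rel([.60,.21,.26],146)"
```

```text
t 1.57 turn [-1.000e-04 -1.000e-04 -1.332e-01] shift [1.5421 0.5661 0.0403]
```

send_rows(moves="0 0 -0.03 0.25 0.1 0 1; 0 0 -0.05 0.5 0.2 0 1;0 0 -0.08 0.75 0.3 0 1;0 0 -0.1 1 0.4 0.02 1")

```text
time: 2.08
eef_pos: [0.5832, 0.0956, 0.2647]
tcp_rot: [0.391, 0.92, -0.0, 0.001]
contact_force: [0.4, -0.9, -0.2]
opening: 1.001
finger_force: 0.0
```

```bash
python3 -c "
from h import *
rel([.60,.21,.26],146)"
```

```text
t 2.08 turn [ 0.      0.0002 -0.0335] shift [0.3535 0.4575 0.0233]
```

send_rows(moves="0 0 -0.02 0.18 0.22 0.01 1; 0 0 -0.033 0.35 0.46 0.02 1;0 0 -0.033 0.35 0.46 0.02 1")

```text
time: 2.45
eef_pos: [0.6006, 0.2118, 0.2595]
tcp_rot: [0.293, 0.956, -0.0, -0.001]
contact_force: [1.1, -1.7, -0.6]
opening: 1.0
finger_force: 0.0
```

Run:
```python
from h import *
c=wrist('w2.png');np.save('w2',c,allow_pickle=True);s=ctrl.get_state()
print(s['eef_pos'],proj(c,[.604,.215,.0]),proj(c,[.604,.215,.048]))
u,v=proj(c,[.604,.215,.02]).astype(int);print(u,v)
cv2.imwrite('pics/z3.png',cv2.resize(c['image'][max(v-75,0):v+75,max(0,u-75):u+75,::-1],(600,600),interpolation=2))
```

```text
[0.60063725 0.21002135 0.25966507] [321.32923774 167.88680088] [321.77738164 176.24547538]
321 171
```

View pics/z3.png

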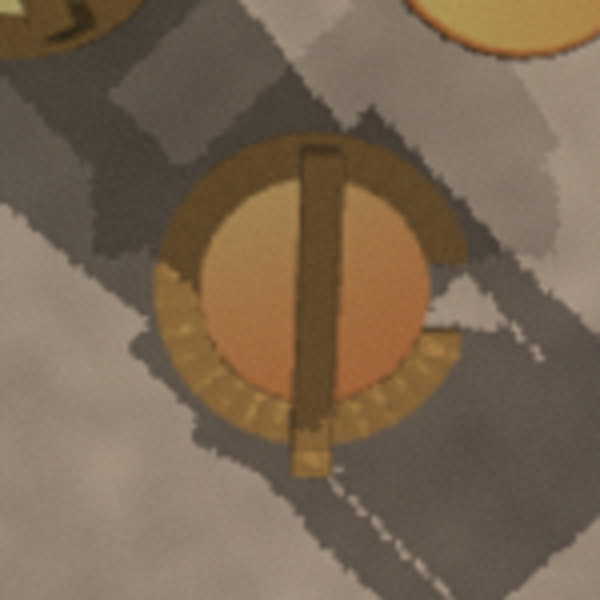

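```bash
cat > fr.py <<'E'
from h import *
def fitc(ps):
    for _ in range(6):
        A=np.c_[2*ps,np.ones(len(ps))];s=np.linalg.lstsq(A,(ps**2).sum(1),rcond=None)[0];r=np.sqrt(s[2]+s[0]**2+s[1]**2)
        e=abs(np.linalg.norm(ps-s[:2],axis=1)-r);ps=ps[e<max(.0012,np.median(e)*2.5)]
    return s[:2],r,len(ps)
def radial(c,img,P,zp,rmax,rmin,test,step=.0003):
    """outermost point (world, plane zp) along each bearing passing test"""
    out=[]
    for a in np.radians(np.arange(0,360,4)):
        for r in np.arange(rmax,rmin,-step):
            u,v=proj(c,[P[0]+r*np.cos(a),P[1]+r*np.sin(a),zp])
            if test(cv2.getRectSubPix(img,(1,1),(float(u),float(v)))[0,0]): out.append((a,r)); break
    a,r=np.array(out).T;return np.c_[P[0]+r*np.cos(a),P[1]+r*np.sin(a)]
E
python3 - <<'E'
from fr import *
c=np.load('w2.npy',allow_pickle=True).item();im=c['image']
hsv=cv2.cvtColor(im,cv2.COLOR_RGB2HSV);S=hsv[...,1].astype(np.float32)
print('S bg',S[171,280],'ring',S[171+45-75+75-35,321-30] )
u0,v0=321-75,171-75
px=lambda x,y:(u0+(x+.5)/4-.5,v0+(y+.5)/4-.5)
for n,(x,y) in dict(bg=(530,450),ringdark=(200,220),ringlit=(190,330),bar=(320,250),glass=(250,300)).items():
    u,v=np.round(px(x,y)).astype(int);print(n,hsv[v,u])
ps=radial(c,S,(.604,.215),.008,.062,.04,lambda s:s>100);print('ring',fitc(ps))
for n,x,y,z in[('nU',467,263,.008),('nL',461,333,.008),('nU_in',432,265,.008),('nL_in',422,330,.008)]:print(n,onz(c,*px(x,y),z).round(4))
# bar edges
E=[]
for y in range(200,400,10):
    u,v=px(320,y);row=cv2.getRectSubPix(S if 0 else hsv[...,2].astype(np.float32),(33,1),(float(u),float(v)))[0]
    g=np.gradient(row);l=8+np.argmin(g[8:17]);r=16+np.argmax(g[16:25]);E.append((u-16+l,u-16+r,v))
A=[onz(c,l,v,.048)[:2] for l,r,v in E];B=[onz(c,r,v,.048)[:2] for l,r,v in E]
M=(np.array(A)+B)/2;print('w',np.linalg.norm(np.array(A)-B,axis=1).round(4))
vx,vy,x0,y0=cv2.fitLine(M.astype(np.float32),cv2.DIST_HUBER,0,.001,.001).ravel();print('bar dir',np.degrees(np.arctan2(vy,vx)),'pt',x0,y0)
for x,y in((322,176),(311,475)):print('end',onz(c,*px(x,y),.048).round(4))
E
```

```text
S bg 58.0 ring 146.0
bg [15 49 94]
ringdark [ 16 138  96]
ringlit [ 17 143 153]
bar [ 16 143 100]
glass [ 15 143 161]
ring (array([0.60551734, 0.21808358]), np.float64(0.05031801893511947), 79)
nU [0.6243 0.2633 0.008 ]
nL [0.6424 0.2497 0.008 ]
nU_in [0.6187 0.2537 0.008 ]
nL_in [0.6346 0.2398 0.008 ]
w [0.0121 0.0122 0.0111 0.0111 0.0122 0.0122 0.0123 0.0123 0.0123 0.0123
 0.0124 0.0124 0.0124 0.0113 0.0125 0.0125 0.0125 0.0125 0.0126 0.0126]
bar dir -36.148846 pt 0.59401023 0.22628996
end [0.5723 0.2421 0.048 ]
end [0.643  0.1911 0.048 ]
```

```bash
python3 -c "
from h import *
rel([.6055,.2178,.036],143.85)"
```

```text
t 2.5 turn [-0.0002 -0.0001  0.0053] shift [0.0013 0.0474 1.1183]
```

send_rows(moves="0 0 0.0053 0.001 0.047 0.2 1; 0 0 0.0053 0.001 0.047 0.4 1;0 0 0.0053 0.001 0.047 0.6 1;0 0 0.0053 0.001 0.047 0.75 1;0 0 0.0053 0.001 0.047 0.85 1;0 0 0.0053 0.001 0.047 0.95 1;0 0 0.0053 0.001 0.047 1 1;0 0 0.0053 0.001 0.047 1 1")

```text
time: 3.5
eef_pos: [0.6056, 0.2176, 0.06]
tcp_rot: [0.311, 0.95, -0.0, -0.0]
contact_force: [0.4, 0.9, 0.6]
opening: 0.998
finger_force: 0.0
```

```bash
python3 -c "
from h import *
rel([.6055,.2178,.036],143.85)"
```

```text
t 3.5 turn [-0.0001 -0.0001 -0.0002] shift [0.0009 0.0004 0.1201]
```

send_rows(moves="0 0 0 0.001 0 0.06 1; 0 0 0 0.001 0 0.12 1;0 0 0 0.001 0 0.12 0.3;0 0 0 0.001 0 0.12 -0.3;0 0 0 0.001 0 0.12 -1;0 0 0 0.001 0 0.12 -1;0 0 0 0.001 0 0.12 -1;0 0 0 0.001 0 0.12 -1;0 0 0 0.001 0 0.12 -1", newtons=50)

```text
time: 4.62
eef_pos: [0.606, 0.218, 0.037]
tcp_rot: [0.311, 0.951, 0.0, 0.0]
contact_force: [-0.3, -1.6, 2.5]
opening: 0.13
finger_force: 50.8
```

send_rows(moves="0 0 0 0 0 -0.05 -1; 0 0 0 0 0 -0.15 -1; 0 0 0 0 0 -0.3 -1;0 0 0 0 0 -0.45 -1;0 0 0 0 0 -0.6 -1;0 0 0 0 0 -0.7 -1;0 0 0 0 0 -0.75 -1;0 0 0 0 0 -0.75 -1")

```text
time: 5.62
eef_pos: [0.6057, 0.2179, 0.1869]
tcp_rot: [0.311, 0.951, 0.0, 0.0]
contact_force: [-0.3, 0.2, -3.4]
opening: 0.13
finger_force: 50.0
```

```bash
python3 -c "
from h import *
rel([.572,-.112,.19],98.8)"
```

```text
t 5.62 turn [1.00e-04 0.00e+00 1.25e-01] shift [-0.8385 -1.4306 -0.016 ]
```

send_rows(moves="0 0 0.01 -0.05 -0.1 0 -1; 0 0 0.02 -0.15 -0.25 0 -1; 0 0 0.04 -0.25 -0.43 0 -1;0 0 0.06 -0.35 -0.6 0 -1;0 0 0.08 -0.45 -0.77 -0.01 -1;0 0 0.09 -0.52 -0.9 -0.01 -1;0 0 0.1 -0.56 -0.96 -0.01 -1;0 0 0.1 -0.57 -0.98 -0.01 -1")

```text
time: 6.62
eef_pos: [0.5806, -0.0092, 0.187]
tcp_rot: [0.59, 0.807, -0.001, -0.001]
contact_force: [-0.1, 0.8, -2.4]
opening: 0.129
finger_force: 49.9
```

```bash
python3 -c "
from h import *
rel([.572,-.112,.19],98.8)"
```

```text
t 6.62 turn [-0.0004 -0.0001  0.0246] shift [-0.4765 -0.1968 -0.015 ]
```

send_rows(moves="0 0 0.005 -0.1 -0.04 0 -1; 0 0 0.015 -0.25 -0.1 0 -1; 0 0 0.02 -0.38 -0.16 -0.01 -1;0 0 0.0246 -0.45 -0.19 -0.015 -1;0 0 0.0246 -0.476 -0.197 -0.015 -1;0 0 0.0246 -0.476 -0.197 -0.015 -1")

```text
time: 7.38
eef_pos: [0.5734, -0.1101, 0.1913]
tcp_rot: [0.65, 0.76, 0.0, -0.0]
contact_force: [1.0, 0.3, -3.7]
opening: 0.134
finger_force: 49.9
```

```bash
python3 -c "
from h import *
rel([.572,-.112,.19],98.8)
c=wrist('w4.png');np.save('w4',c,allow_pickle=True)
u,v=proj(c,[.572,-.112,.12]);print(u,v)
u,v=int(u),int(v);cv2.imwrite('pics/z4.png',cv2.resize(c['image'][max(v-110,0):max(v-110,0)+200,u-120:u+120,::-1],(720,600),interpolation=2))"
```

```text
t 7.38 turn [-0.     -0.0001  0.0004] shift [-0.0084 -0.0084  0.0063]
314.94804300484435 222.5679322357295
```

View pics/z4.png

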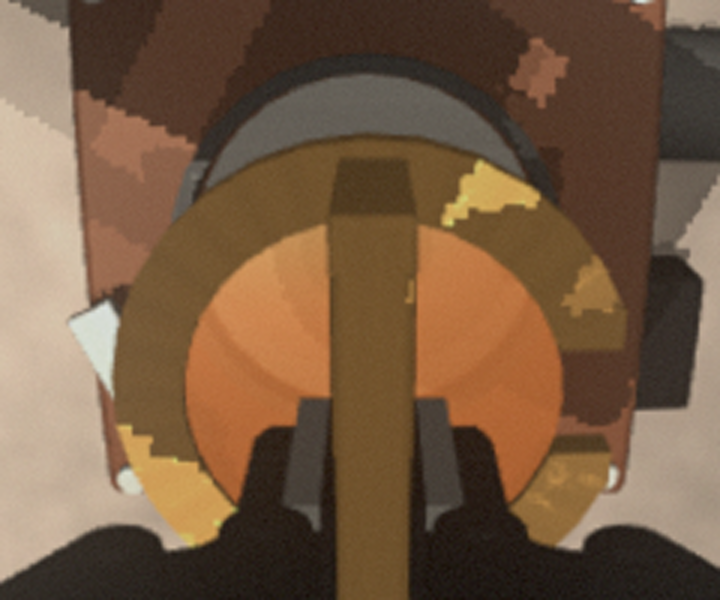

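Run:
```python
from fr import *
from scipy.optimize import least_squares
def fixr(ps,R_,c0):
    return least_squares(lambda q:np.hypot(ps[:,0]-q[0],ps[:,1]-q[1])-R_,c0,loss='soft_l1',f_scale=.0007)
c1=np.load('w1.npy',allow_pickle=True).item();c4=np.load('w4.npy',allow_pickle=True).item()
def lum(c):
    L=cv2.cvtColor(c['image'],cv2.COLOR_RGB2LAB).astype(np.float32);return L
def edge(c,ch,P,z,r0,r1,bear,pol):
    out=[]
    rs=np.arange(r0,r1,.0004)
    for a in np.radians(bear):
        uv=np.array([proj(c,[P[0]+r*np.cos(a),P[1]+r*np.sin(a),z]) for r in rs],np.float32)
        v=cv2.remap(ch,uv[None,:,0].copy(),uv[None,:,1].copy(),cv2.INTER_LINEAR)[0]
        g=pol*(cv2.GaussianBlur(v[None],(0,0),3)[0]);g=np.gradient(g);k=np.argmax(g)
        if 2<k<len(rs)-3:out.append((P[0]+rs[k]*np.cos(a),P[1]+rs[k]*np.sin(a),g[k]))
    o=np.array(out);return o[o[:,2]>.4*np.median(o[:,2])][:,:2]
P=(.572,-.1115)
L1=lum(c1);L4=lum(c4)
b=np.arange(0,360,4)
ps=edge(c1,L1[...,1].copy(),P,.06,.053,.063,b,+1);print('w1 lip outer (a*)',fixr(ps,.058,P).x,fitc(ps))
# inner edge dark lip->bright floor : lip top inner edge only on the near-to-camera side; use both with L
ps=edge(c1,L1[...,0].copy(),P,.06,.048,.0565,b,-1);print('w1 lip inner',fixr(ps,.053,P).x,fitc(ps))
# camera 4 back arc
o=c4['extrinsics'][:3,3];print('cam4',o.round(3),'cam1',c1['extrinsics'][:3,3].round(3))
z=ctrl.get_state()['eef_pos'][2]-.0365+.008
b4=np.arange(10,205,3)
ps=edge(c4,L4[...,1].copy(),P,.06,.053,.063,np.arange(60,150,3),+1);print('w4 lip',len(ps),fixr(ps,.058,P).x)
S=cv2.cvtColor(c4['image'],cv2.COLOR_RGB2LAB)[...,2].astype(np.float32)
ps=edge(c4,S,(.5734,-.1101),z,.045,.055,b4,-1);s=fixr(ps,.05,P);print('ring',len(ps),s.x,np.sqrt(np.mean(s.fun**2)),fitc(ps))
px=lambda x,y:(194+(x+.5)/3-.5,112+(y+.5)/3-.5)
for n,x,y in(('nU_in',562,350),('nU_out',626,350),('nL_in',553,452),('nL_out',608,452)):print(n,onz(c4,*px(x,y),z).round(4))
```

```text
w1 lip outer (a*) [ 0.5718372  -0.11090248] (array([ 0.57183116, -0.11086564]), np.float64(0.0583575947029867), 89)
w1 lip inner [ 0.57251303 -0.10897484] (array([ 0.57111211, -0.10963875]), np.float64(0.05100795111243485), 84)
cam4 [ 0.562 -0.034  0.32 ] cam1 [ 0.521 -0.033  0.397]
w4 lip 30 [ 0.57196651 -0.11053888]
ring 58 [ 0.57357132 -0.10897324] 0.0006262242892277012 (array([ 0.57370155, -0.10917372]), np.float64(0.050170318020844484), 55)
nU_in [ 0.6068 -0.0932  0.1627]
nU_out [ 0.6191 -0.0914  0.1627]
nL_in [ 0.6101 -0.1146  0.1627]
nL_out [ 0.6212 -0.1132  0.1627]
```

```bash
python3 -c "
from h import *
L=[]
for i in range(5): grab('top');s=ctrl.get_state();L.append(s['eef_pos']);
print(np.array(L).round(4))
rel([.572,-.1119,.115],98.8)"
```

```text
[[ 0.5734 -0.1095  0.1913]
 [ 0.5734 -0.1094  0.1913]
 [ 0.5734 -0.1094  0.1913]
 [ 0.5734 -0.1095  0.1914]
 [ 0.5735 -0.1096  0.1914]]
t 7.67 turn [-0.     -0.      0.0006] shift [-0.0103 -0.009   0.382 ]
```

send_rows(moves="0 0 0 -0.0073 -0.0082 0.05 -1; 0 0 0 -0.0073 -0.0082 0.15 -1; 0 0 0 -0.0073 -0.0082 0.25 -1;0 0 0 -0.0073 -0.0082 0.33 -1;0 0 0 -0.0073 -0.0082 0.38 -1;0 0 0 -0.0073 -0.0082 0.4 -1;0 0 0 -0.0073 -0.0082 0.4 -1;0 0 0 -0.0073 -0.0082 0.4 -1")

```text
time: 8.68
eef_pos: [0.5726, -0.1122, 0.1123]
tcp_rot: [0.65, 0.76, 0.0, 0.001]
contact_force: [-0.6, 0.1, -3.4]
opening: 0.132
finger_force: 49.8
```

```bash
python3 -c "
from h import *
c=wrist('w5.png');np.save('w5',c,allow_pickle=True)
rel([.572,-.1112,.0865],98.8);print(ctrl.get_state()['eef_pos'])
u,v=proj(c,[.572,-.112,.07]).astype(int);print(u,v)
v0=max(v-100,0);cv2.imwrite('pics/z5.png',cv2.resize(c['image'][v0:v0+200,u-120:u+120,::-1],(720,600),interpolation=2))"
```

```text
t 8.72 turn [0.0002 0.0001 0.0004] shift [ 0.0054 -0.0024  0.1293]
[ 0.57259552 -0.11218314  0.11237067]
316 236
```

View pics/z5.png

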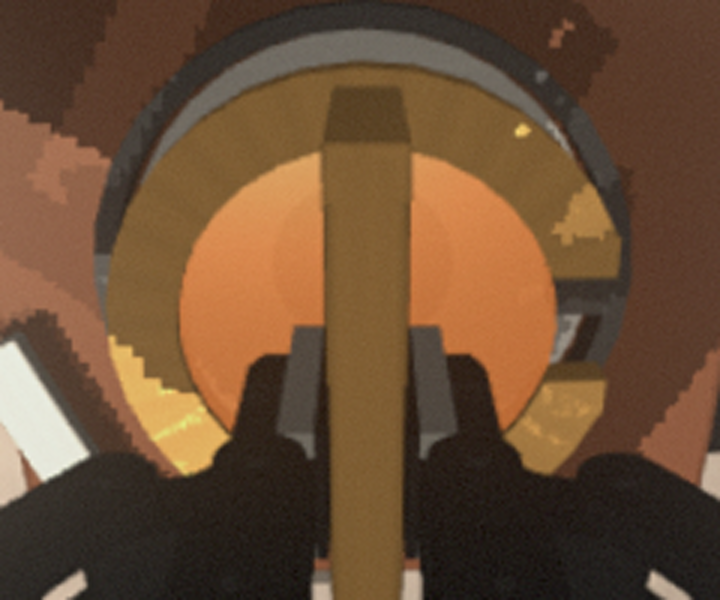

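Run:
```python
from fr import *
from scipy.optimize import least_squares
fixr=lambda ps,R_,c0:least_squares(lambda q:np.hypot(ps[:,0]-q[0],ps[:,1]-q[1])-R_,c0,loss='soft_l1',f_scale=.0007)
c=np.load('w5.npy',allow_pickle=True).item();L=cv2.cvtColor(c['image'],cv2.COLOR_RGB2LAB).astype(np.float32)
def edge(ch,P,z,r0,r1,bear,pol):
    out=[];rs=np.arange(r0,r1,.0003)
    for a in np.radians(bear):
        uv=np.array([proj(c,[P[0]+r*np.cos(a),P[1]+r*np.sin(a),z]) for r in rs],np.float32)
        v=cv2.remap(ch,uv[None,:,0].copy(),uv[None,:,1].copy(),1)[0];g=np.gradient(pol*cv2.GaussianBlur(v[None],(0,0),3)[0]);k=np.argmax(g)
        if 2<k<len(rs)-3:out.append((P[0]+rs[k]*np.cos(a),P[1]+rs[k]*np.sin(a)))
    return np.array(out)
P=(.5722,-.1115)
for ps,r in((edge(L[...,1].copy(),P,.06,.053,.063,np.arange(20,200,3),1),.058),(edge(L[...,2].copy(),P,.0838,.045,.0545,np.arange(20,200,3),-1),.05)):
    s=fixr(ps,r,P);print(r,len(ps),s.x,np.median(abs(s.fun)),fitc(ps))
u0,v0=316-120,236-100
px=lambda x,y:(u0+(x+.5)/3-.5,v0+(y+.5)/3-.5)
q=[onz(c,*px(x,y),.0838) for x,y in((556,277),(618,277),(547,380),(606,380))];print(np.array(q).round(4))
# lug top: side edges
q=[onz(c,*px(x,y),.06) for x,y in((562,361),(597,361),(600,285))];print(np.array(q).round(4))
```

```text
0.058 60 [ 0.57181484 -0.11054367] 0.00021161779948673104 (array([ 0.57185789, -0.11069112]), np.float64(0.05812133786804654), 60)
0.05 60 [ 0.57284904 -0.11107945] 0.00020682569211632335 (array([ 0.57271199, -0.11069712]), np.float64(0.04967960948101993), 59)
[[ 0.606  -0.0951  0.0838]
 [ 0.618  -0.0934  0.0838]
 [ 0.6094 -0.1167  0.0838]
 [ 0.6213 -0.1153  0.0838]]
[[ 0.619  -0.1238  0.06  ]
 [ 0.6271 -0.1228  0.06  ]
 [ 0.623  -0.1045  0.06  ]]
```

send_rows(moves="0 0 -0.0012 0.002 -0.004 0.01 -1; 0 0 -0.0012 0.002 -0.004 0.03 -1; 0 0 -0.0012 0.002 -0.004 0.05 -1;0 0 -0.0012 0.002 -0.004 0.07 -1;0 0 -0.0012 0.002 -0.004 0.085 -1;0 0 -0.0012 0.002 -0.004 0.1 -1;0 0 -0.0012 0.002 -0.004 0.11 -1;0 0 -0.0012 0.002 -0.004 0.115 -1;0 0 -0.0012 0.002 -0.004 0.115 -1")

```text
time: 9.85
eef_pos: [0.5712, -0.1117, 0.0884]
tcp_rot: [0.647, 0.763, -0.0, -0.0]
contact_force: [-1.1, -0.1, -2.8]
opening: 0.128
finger_force: 49.9
```

```bash
python3 -c "
from h import *
rel([.572,-.1112,.0865],98.8);s=ctrl.get_state();print(s['eef_pos'],s['contact_force'],s['wrist_torque'])"
```

```text
t 9.85 turn [-0.     -0.      0.0016] shift [0.0017 0.0044 0.0097]
[ 0.57118138 -0.11168566  0.08843463] [-1.07821891 -0.11912456 -2.78492128] [0.00718045 0.01872531 0.03256682]
```

send_rows(moves="0 0 0 0 0 0.005 -1; 0 0 0 0 0 0.009 -1; 0 0 0 0 0 0.012 -1;0 0 0 0 0 0.012 -1;0 0 0 0 0 0.012 -1")

```text
time: 10.48
eef_pos: [0.5713, -0.1117, 0.087]
tcp_rot: [0.647, 0.763, -0.0, -0.0]
contact_force: [-4.0, 0.4, 5.2]
opening: 0.13
finger_force: 51.2
```

send_rows(moves="0 0 0 0 0 0 -0.7; 0 0 0 0 0 0 -0.4; 0 0 0 0 0 0 -0.1;0 0 0 0 0 0 -0.1;0 0 0 0 0 -0.1 -0.1;0 0 0 0 0 -0.3 -0.1;0 0 0 0 0 -0.5 -0.1;0 0 0 0 0 -0.6 -0.1;0 0 0 0 0 -0.6 -0.1")

```text
time: 11.6
eef_pos: [0.5722, -0.1121, 0.2085]
tcp_rot: [0.647, 0.763, 0.001, 0.002]
contact_force: [-0.5, -0.6, -0.2]
opening: 0.451
finger_force: 0.0
```

Run:
```python
from h import *
c=wrist('w6.png');np.save('w6',c,allow_pickle=True)
s=ctrl.get_state();print(s['eef_pos'],s['contact_force'])
u,v=proj(c,[.56,-.13,.07]).astype(int);print(u,v)
v0=max(v-100,0);print(u-120,v0);cv2.imwrite('pics/z6.png',cv2.resize(c['image'][v0:v0+200,u-120:u+120,::-1],(720,600),interpolation=2))
```

```text
[ 0.57111429 -0.11167265  0.20624897] [ 0.06030557 -0.75364159 -0.50705184]
300 209
180 109
```

View pics/z6.png

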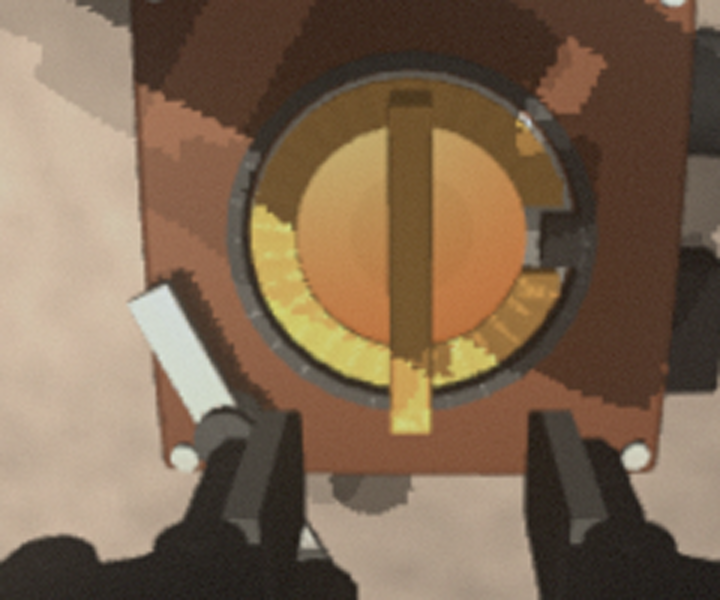

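Run:
```python
from h import *
c=np.load('w1.npy',allow_pickle=True).item();c6=np.load('w6.npy',allow_pickle=True).item()
g=cv2.cvtColor(c['image'],cv2.COLOR_RGB2GRAY)
m=(g[262:320,305:350]<62).astype(np.uint8);n,l,st,ce=cv2.connectedComponentsWithStats(m);k=1+np.argmax(st[1:,4]);print(st[k]+[305,262,0,0,0])
k=onz(c,325.9,292.8,.105);p=np.array([.5227,-.1844])
# extremes of blob in image: farthest from arm is the knob-top rim
for uv in((325.9,292.8),(325.9,290)):
    d=onz(c,*uv,.105)[:2]-p;print('knob',d+p,np.hypot(*d),np.degrees(np.arctan2(d[1],d[0])))
px=lambda x,y:(180+(x+.5)/3-.5,109+(y+.5)/3-.5)
a=onz(c6,*px(148,292),.067);b=onz(c6,*px(222,432),.067);d=(a-b)[:2];print('tip',a,'piv',b,np.hypot(*d),'arm ang',np.degrees(np.arctan2(d[1],d[0])))
rel([.56,-.236,.20],125)
```

```text
[314 274  24  32 640]
knob [ 0.55845966 -0.23047344] 0.05832251160012055 -52.18336440679076
knob [ 0.55786268 -0.22665672] 0.0549731259440356 -50.235463255045104
tip [ 0.49229114 -0.13880633  0.067     ] piv [ 0.52041353 -0.183642    0.067     ] 0.05292548341525432 arm ang 122.09727306994054
t 11.65 turn [ 0.0001  0.0001 -0.0712] shift [-0.6043 -0.1561  0.0314]
```

send_rows(moves="0 0 -0.01 -0.1 -0.03 0 0.5; 0 0 -0.03 -0.25 -0.08 0 1; 0 0 -0.05 -0.45 -0.13 0.01 1;0 0 -0.065 -0.58 -0.16 0.03 1;0 0 -0.067 -0.604 -0.165 0.03 1;0 0 -0.067 -0.604 -0.165 0.03 1;0 0 -0.067 -0.604 -0.165 0.03 1")

```text
time: 12.52
eef_pos: [0.5583, -0.2351, 0.1996]
tcp_rot: [0.473, 0.881, 0.0, -0.001]
contact_force: [0.1, 0.3, -0.9]
opening: 1.001
finger_force: 0.0
```

```bash
python3 -c "
from h import *
c=wrist('w7.png')
rel([.558,-.237,.09],123);print(ctrl.get_state()['eef_pos'])
u,v=proj(c,[.558,-.237,.105]);print(u,v);u,v=int(u),int(v)
v0=min(max(v-100,0),200);cv2.imwrite('pics/z7.png',cv2.resize(c['image'][v0:v0+200,u-120:u+120,::-1],(720,600),interpolation=2));print(u-120,v0)"
```

```text
t 12.57 turn [-0.     -0.0001  0.0015] shift [-0.0071 -0.0067  0.5491]
[ 0.55837184 -0.23512843  0.19982938]
315.86012138932404 211.0854480356938
195 111
```

View pics/z7.png

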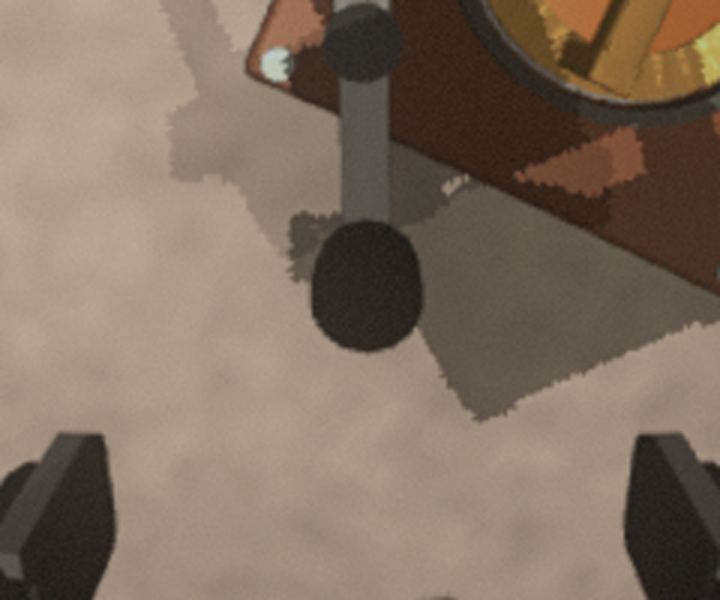

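send_rows(moves="0 0 0 -0.005 -0.005 0.1 1; 0 0 0 -0.005 -0.005 0.25 1; 0 0 0 -0.005 -0.005 0.4 1;0 0 0 -0.005 -0.005 0.5 1;0 0 0 -0.005 -0.005 0.55 1;0 0 0 -0.005 -0.005 0.55 0.5;0 0 0 -0.005 -0.005 0.55 0;0 0 0 -0.005 -0.005 0.55 -0.4;0 0 0 -0.005 -0.005 0.55 -0.4;0 0 0 -0.005 -0.005 0.55 -0.4;0 0 0 -0.005 -0.005 0.55 -0.4", newtons=20)

```text
time: 13.95
eef_pos: [0.5588, -0.2381, 0.0914]
tcp_rot: [0.473, 0.881, -0.0, 0.001]
contact_force: [0.1, 0.2, 5.9]
opening: 0.342
finger_force: 20.9
```

Run:
```python
from h import *
s=ctrl.get_state();A=R.from_quat(s['tcp_rot']);print(s['eef_pos'],s['contact_force'],s['opening'])
p=np.array([.5227,-.1844]);d=s['eef_pos'][:2]-p;t0=np.degrees(np.arctan2(d[1],d[0]));print(t0,np.hypot(*d))
r=.064
for t in np.arange(t0,-124.1,-(t0+123.5)/8):
    q=np.array([*(p+r*np.array([np.cos(np.radians(t)),np.sin(np.radians(t))])),s['eef_pos'][2]])
    print(round(t,1),(A.inv().apply(q-s['eef_pos'])/.2).round(3),'turn z',round((t0-t)/360,3))
```

```text
[ 0.55878149 -0.23807278  0.09140106] [0.10862703 0.2127765  5.94145743] 0.3422904117215516
-56.089054950022835 0.06467334018152539
-56.1 [ 0.003 -0.    -0.   ] turn z 0.0
-64.5 [ 0.006 -0.047 -0.   ] turn z 0.023
-72.9 [ 0.016 -0.093 -0.   ] turn z 0.047
-81.4 [ 0.033 -0.137 -0.   ] turn z 0.07
-89.8 [ 0.056 -0.178 -0.   ] turn z 0.094
-98.2 [ 0.084 -0.215 -0.   ] turn z 0.117
-106.6 [ 0.118 -0.248 -0.   ] turn z 0.14
-115.1 [ 0.156 -0.275 -0.001] turn z 0.164
-123.5 [ 0.198 -0.297 -0.001] turn z 0.187
```

send_rows(moves="0 0 0.023 0.003 -0.047 0 -0.4;0 0 0.047 0.013 -0.093 0 -0.4;0 0 0.07 0.03 -0.137 0 -0.4;0 0 0.094 0.053 -0.178 0 -0.4;0 0 0.117 0.081 -0.215 0 -0.4;0 0 0.14 0.115 -0.248 0 -0.4;0 0 0.164 0.153 -0.275 0 -0.4;0 0 0.176 0.174 -0.286 0 -0.4;0 0 0.185 0.191 -0.295 0 -0.4;0 0 0.185 0.191 -0.295 0 -0.4;0 0 0.185 0.191 -0.295 0 -0.4")

```text
time: 15.32
eef_pos: [0.488, -0.2393, 0.0914]
tcp_rot: [0.879, 0.477, -0.0, 0.001]
contact_force: [-2.3, -0.6, 5.7]
opening: 0.341
finger_force: 20.9
```

Run:
```python
from h import *
s=ctrl.get_state();print(s['eef_pos'],s['contact_force'],s['opening'])
d=s['eef_pos'][:2]-np.array([.5227,-.1844]);t=np.degrees(np.arctan2(d[1],d[0]));print(t,np.hypot(*d),'keeper',np.radians(-52.3-t))
```

```text
[ 0.48796947 -0.23932891  0.09135522] [-2.29315594 -0.61979489  5.73841243] 0.3405774218032599
-122.30440365809801 0.06498765279751463 keeper 1.221807334728973
```

send_rows(moves="0 0 0.003 0.001 -0.006 0 -0.4;0 0 0.006 0.002 -0.012 0 -0.4;0 0 0.006 0.002 -0.012 0 -0.4")

```text
time: 15.7
eef_pos: [0.486, -0.238, 0.0914]
tcp_rot: [0.888, 0.46, -0.001, 0.001]
contact_force: [-2.7, -2.2, 7.3]
opening: 0.342
finger_force: 20.9
```

send_rows(moves="0 0 0 0 0 0 -0.1;0 0 0 0 0 0 0.3;0 0 0 0 0 0 0.5;0 0 0 0 0 0 0.5;0 0 0 0 0 -0.1 0.5;0 0 0 0 0 -0.3 0.5;0 0 0 0 0 -0.5 0.5;0 0 0 0 0 -0.7 0.5;0 0 0 0 0 -0.7 0.5;0 0 0 0 0 -0.7 0.5")

```text
time: 16.95
eef_pos: [0.4855, -0.2364, 0.2292]
tcp_rot: [0.888, 0.46, -0.0, -0.001]
contact_force: [-0.0, 0.4, -0.2]
opening: 0.746
finger_force: 0.0
```

```bash
python3 -c "
from h import *
c=wrist('w8.png');s=ctrl.get_state();print(s['eef_pos'],s['contact_force'],s['opening'])
u,v=proj(c,[.53,-.16,.07]).astype(int);print(u,v)
v0=min(max(v-100,0),200);u0=min(max(u-120,0),400);cv2.imwrite('pics/z8.png',cv2.resize(c['image'][v0:v0+200,u0:u0+240,::-1],(720,600),interpolation=2))"
```

```text
[ 0.48519038 -0.23613924  0.22834737] [-0.25979883  0.44129021 -0.47050702] 0.7485737908411264
309 94
```

View pics/z8.png

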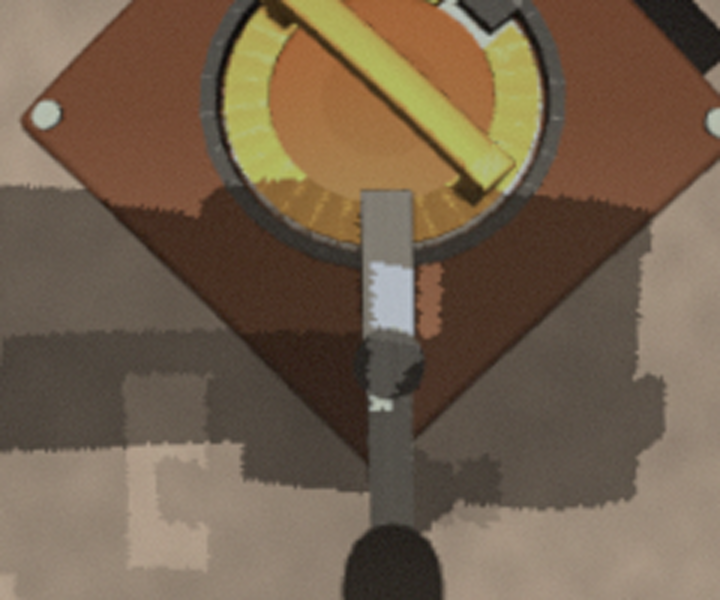

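The frame is seated with its notch over the lug, the keeper arm lies over the rim pointing at the seat's centre, and the gripper is clear.

```bash
python3 -c "
from plant import ctrl
print(ctrl.sign_off())"
```

```text
the job is handed in; nothing more can be done
None
```

The job is handed in: the notched frame is seated with its notch over the lug, the keeper is swung to about its 1.25 rad stop over the rim, and the gripper let go and moved clear at about 17 s; the sign-off gave no verdict.

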